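# Twist the dip pot home in its spring holder

### The arm

A 6-joint arm with a two-finger parallel gripper is mounted at the origin on a cart in front of the work surface, level with it; the furniture and walls round the work are solid. World frame = base frame: x ahead of the robot, y to its left, z up, the work surface at z = 0. Lengths are in mm, angles in rad, forces in N, time in s.
With the tool pointing down it reaches from about 350 to 875 mm from the base axis. Payload 4.2 kg.
Tool frame: the origin (TCP) lies midway between the tips of the shut fingers; the grasp point (between the pads) lies 19 mm behind it; z points along the fingers, y is the direction in which the jaws open and shut (so a half turn about z gives the same grasp; the last joint's range is limited). The gripper opens to 85 mm and grips with 20 to 120 N. Pads are 22 mm wide; open, the fingers measure 114 mm over their backs; the gripper's body (76 mm by 85 mm) begins 54 mm behind the grasp point. The pads swing forward as they close: fully open they stand 13 mm farther back than shut.
Start: joints at [-0.853, 0.385, 0.008, 0, -1.194, -0.259], TCP at [276.807, -560.337, 231.312] pointing down, gripper open.
Joint ranges: [-3.14, 3.14], [-1.21, 2.06], [-1.07, 1.41], [-3.16, 2.05], [-2.99, -0.16], [-3.1, 3.1]. Speed limits (rad/s): [2.79, 2.79, 3.14, 3.14, 3.14, 3.14].

### API

Orientations are given as a unit quaternion [w, x, y, z].
In Python, from cell import state, eyes, workorder gives the robot as it stands.
- The arm moves only by the tool apply_moves, never from a script. Its argument "plan" is a list of rows, each an object with "travel": the shift along the tool's x, y, z scaled (see below), a list of three; "yaw": the turn about the tool's z scaled (see below). A call has 1 to 12 rows; each row is the pose to reach, as a shift and turn from the pose measured when the call began, along the tool's axes at that moment, turning the shorter way round; what a row does not reach only later rows make up. The controller multiplies each number of a shift by 0.2 m and each number of a turn by pi rad. A row lasts 1/12 s, in which the tool goes at most 41.7 mm and 7.16 degrees, less where a joint would pass 70% of its speed; a pose out of reach is approached as far as the arm can. A call with a number of a shift or a turn outside -1 to 1 is refused whole. A call with a gripper value outside its range is refused whole. "claw" is the closure, from -1 (fully open) to 1 (shut), set as the call begins (left out, the last holds). The fingers move at their own pace and stop on an object; "squeeze" is the grip in N (left out, the last holds). Time passes only in rows, so rows that repeat a pose let the fingers close. It gives the time, the measured TCP pose, the force and the opening at its end, in the units of the state.
- state(): the state, without advancing time (a new reading comes with each control period).
- eyes.read_camera(name): name is "side" or "top"; returns a dict with "frame" (384x512x3 uint8, blue, green, red), "intrinsics" (3x3 intrinsics, pixels), "dist_coeffs" ([k1, k2, p1, p2, k3] as OpenCV has them; the pictures are not rectified), "T" (4x4, takes a point from camera to world coordinates). Camera axes: x right, y down, z forward; pixel columns grow to the right and rows downward; lengths in mm; the calibration is good to about 2 mm. A picture is of the moment at which its call begins. There is no depth.
- workorder.hand_in(): hands the job in, once; it reports no verdict.
The state is a dict: "clock": time; "joint_pos": joint angles; "qd": joint speeds; "joint_efforts": joint torques, N m; "tool_pos": TCP position; "tcp_rot": TCP orientation; "contact_force": force on the tool from outside, world axes, zero at the start; "ft_torque": the same for the moment, N m; "finger_gap": finger opening in mm.
Only numpy, scipy, OpenCV 4.12 (cv2) and the standard library are available. Lean on these libraries where they do the work, as an engineer would, in place of code of your own. Each camera call takes 0.05 s, during which the arm holds its last target.

### The job

Put the empty steel dip pot into the round bore of its holder block, foot down, and work it down with a twisting motion until it is fully home: flange lying flat on top of the block all round. It is a snug fit, so turn it as you press lightly: never press so hard that the spring-mounted block sinks down by 5 mm or more. Then let go, and leave the other things on the bench where they lie.

Things in the scene. Friction and masses are not known exactly. Their poses are not given: they have to be found in the camera images.
- pot: open round steel pot, 64 mm high, 0.17 to 0.35 kg, loose, standing on its foot. Tapered foot (36 mm across at the bottom, 40 mm from 2.5 mm up, growing evenly to 45 mm at 28 mm), flange 64 mm across from 28 to 33 mm, cup 58 mm across with 4 mm wall from 33 to 64 mm: grip there, from above, across the outside. Origin: centre of its underside; z up its axis; any yaw will do.
- pot_flange (a point): point on the pot's axis at the underside of its flange, 28 mm above the pot's origin; it is level with point bore_mouth when the pot is home
- pot_holder: the holder's fixed dark foot plate, 130x84x6 mm with screw heads to z = 10 mm, carrying an aluminium block 88x88x34 mm on springs, 16 mm above the bench at rest. Brass nuts and stems of four spring plungers stick out 7 mm from the block's sides. Origin: centre of the plate's underside, on the bore's axis; x, y along the block's sides.
- block (a joint): how far the block is pressed down on its springs, in m: 0 at rest, stop at 0.008. It stays at 0 up to a push of 10 N and then sinks 1 mm for every further 1.6 N (5 mm at 18 N); it comes back up when the push ends.
- bore_mouth (a point): centre of the bore's mouth (upright round bore, 49 mm wide, 30 mm deep) on the block's top face, 50 mm above the bench at rest; moves with the block. Home: the pot's origin 28 mm below this point. The foot drops in freely to about 16 mm short of home; then the plungers clamp it, harder the deeper it goes. It stays where it is left.
- clamp_level (a point): point on the bore's axis 10 mm below the mouth, where the four plungers' balls bear on the foot (20 mm from the axis at rest). Straight down, the push needed grows to over 25 N at home: too much for the block's springs. While the pot turns (either way, to and fro serves) 2 to 8 N sinks it 3 to 5 mm per radian. The turning moment stays below about 0.5 N m; a firm grip (40 N or so) serves well.
- tweezers: dark tweezers, 121 mm long, 12 mm wide, 9 mm high, lying on the bench between pot and holder; origin under its middle
- big_board: green circuit board 62x95x14 mm, lying behind the pot; origin under its middle
- loupe: black eye loupe, 35 mm across, 32 mm high, standing behind the holder; origin under its middle
Things that resemble listed ones, but are neither listed nor needed, are in the scene too. Leave any orange, red or turquoise look-alike of the pot alone.

How it is judged (in metres and radians):
At the end, for the whole second after the job is handed in: The pot stands upright (within 0.06 rad) in the holder's bore, on its axis within 5 mm, home (flange less than 2 mm above the block's top face), at rest (z of pot in the frame of bore_mouth below -0.026 m and horizontal distance between pot and bore_mouth below 0.005 m and angle between pot's own z axis and vertical below 0.06 rad and linear speed of pot below 0.02 m/s); the robot touches nothing.
It fails at once if the pot is pressed so hard that the spring-mounted block sinks by more than 5 mm (18 N) (value of joint block above 0.005 m).
It fails at once if a bystander (tweezers, circuit board, loupe) is shifted by more than 30 mm (distance of any of tweezers, big_board, loupe from where it was at the start of the episode above 0.03 m).
It also fails if it takes over 58 s, if anything falls off the work surface, if the arm or the gripper's body presses on something with over 40 N, if the wrist force passes 120 N, or if a joint passes its speed limit or range.

## Working session

There is one attempt and no reset: what is moved stays moved. The work goes in short steps, Python scripts to look and compute and a tool call to move; the robot and the scene stay as the last step left them, time stands still between calls to the robot, and variables do not carry over. Pictures are saved under pics/ and viewed, and the job is handed in when it is done.

Besides the shell and the picture viewer there is one more tool, called after "Call:" as name(argument=value, ...) on one line, values as JSON. apply_moves: Moves the arm, as the interface text tells. Shifts and turns lie within -1 to 1; 1 stands for 0.2 m of shift or pi rad of turn. Its arguments: {"type":"object","properties":{"plan":{"type":"array","items":{"type":"object","properties":{"travel":{"type":"array","items":{"type":"number"}},"yaw":{"type":"number"}}}},"claw":{"type":"number"},"squeeze":{"type":"number"}},"required":["plan"]}

```bash
ls; mkdir -p pics; python3 - <<'E'
from cell import state, eyes, workorder
import cv2,json
for n in("side","top"):
    d=eyes.read_camera(n); cv2.imwrite(f"pics/{n}0.png",d["frame"]); print(n,d["intrinsics"],d["dist_coeffs"],d["T"])
print(state())
E
```

```text
pics
side [[396.12378218   0.         257.40791883]
 [  0.         396.12378218 192.37310518]
 [  0.           0.           1.        ]] [-0.00366816  0.          0.          0.          0.        ] [[-9.35360757e-01 -2.10428231e-01  2.84288961e-01  2.58790748e+02]
 [-3.53548029e-01  5.79434260e-01 -7.34343060e-01  9.49506294e+02]
 [-1.02002529e-02 -7.87385482e-01 -6.16376555e-01  6.50378855e+02]
 [ 0.00000000e+00  0.00000000e+00  0.00000000e+00  1.00000000e+00]]
top [[422.13978512   0.         257.03914106]
 [  0.         422.13978512 193.96208926]
 [  0.           0.           1.        ]] [-0.07766431  0.          0.          0.          0.        ] [[-2.57129123e-02 -9.91963194e-01  1.23886515e-01  3.88404732e+02]
 [-9.99566156e-01  2.72928406e-02  1.10725237e-02  2.37761283e+02]
 [-1.43647509e-02 -1.23548061e-01 -9.92234615e-01  1.15836469e+03]
 [ 0.00000000e+00  0.00000000e+00  0.00000000e+00  1.00000000e+00]]
{'clock': 0.1, 'joint_pos': array([-8.53414061e-01,  3.85465183e-01,  6.78540825e-03, -4.51102026e-04,
       -1.19401729e+00, -2.58570250e-01]), 'qd': array([-0.00104724, -0.00204865,  0.00374682,  0.0013333 , -0.00083698,
       -0.00015617]), 'joint_efforts': array([-5.81719578e-04, -3.93319917e+01,  1.88930690e+01,  4.19795528e+00,
       -2.60995963e-03,  1.00645866e-05]), 'tool_pos': array([ 276.57523436, -559.89440617,  230.34630146]), 'tcp_rot': array([-2.60389038e-04, -2.27318019e-01,  9.73820092e-01,  9.37737072e-04]), 'contact_force': array([ 0.65415322,  0.08104149, -0.36798281]), 'ft_torque': array([ 0.03401729, -0.02120803,  0.01440617]), 'finger_gap': 85.50125643444083}
```

View pics/side0.png

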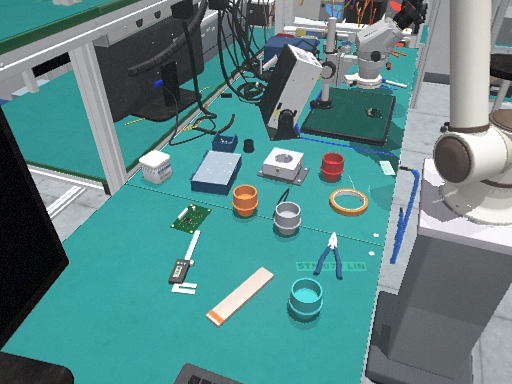

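View pics/top0.png

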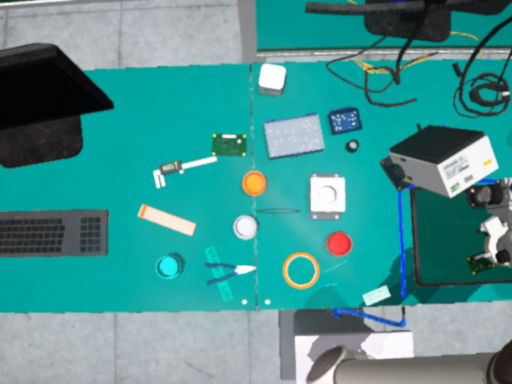

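The side view shows the steel pot at about (288,217), the holder at (283,165), and the dark tweezers between them at (284,196). In the top view they are at (245,227), (327,195) and (278,211). Next I zoom in on both views and measure.

```bash
cat > h.py <<'E'
import numpy as np,cv2
from cell import state, eyes, workorder
def ray(d,uv):
    K=np.array(d["intrinsics"]);D=np.array(d["dist_coeffs"],float)
    p=cv2.undistortPoints(np.array([[uv]],float),K,D)[0,0]
    T=np.array(d["T"]); return T[:3,3],T[:3,:3]@np.array([p[0],p[1],1])
def onz(d,uv,z):
    o,r=ray(d,uv); return o+r*(z-o[2])/r[2]
def proj(d,P):
    T=np.linalg.inv(np.array(d["T"])); P=np.atleast_2d(np.array(P,float))
    rv,_=cv2.Rodrigues(T[:3,:3]); return cv2.projectPoints(P,rv,T[:3,3],np.array(d["intrinsics"]),np.array(d["dist_coeffs"],float))[0][:,0]
E
python3 - <<'E'
import cv2
a=cv2.imread("pics/top0.png")[155:275,210:370]; b=cv2.imread("pics/side0.png")[135:245,225:350]
cv2.imwrite("pics/topc.png",cv2.resize(a,None,fx=5,fy=5,interpolation=cv2.INTER_CUBIC))
cv2.imwrite("pics/sidec.png",cv2.resize(b,None,fx=5,fy=5,interpolation=cv2.INTER_CUBIC))
E
```

```text
(no output)
```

View pics/topc.png

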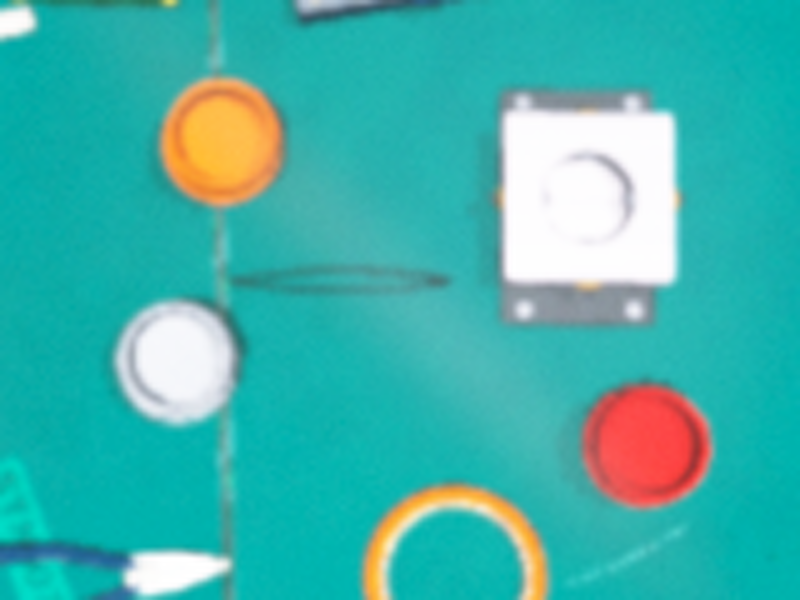

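View pics/sidec.png

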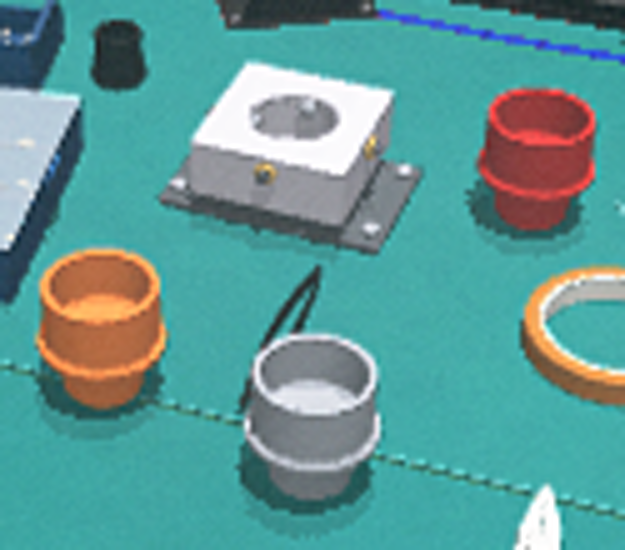

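```bash
python3 - <<'E'
from h import *
t=eyes.read_camera("top");s=eyes.read_camera("side")
def mask(d,box,f):
    x0,y0,x1,y1=box; im=d["frame"]; hsv=cv2.cvtColor(im,cv2.COLOR_BGR2HSV); m=f(hsv).astype(np.uint8)*255
    z=np.zeros_like(m); z[y0:y1,x0:x1]=m[y0:y1,x0:x1]
    c=max(cv2.findContours(z,cv2.RETR_EXTERNAL,cv2.CHAIN_APPROX_NONE)[0],key=cv2.contourArea); return c
c=mask(t,(225,205,265,248),lambda h:(h[...,1]<90)&(h[...,2]>110)); print("pot top",cv2.boundingRect(c),cv2.minEnclosingCircle(c),cv2.fitEllipse(c))
e=cv2.fitEllipse(c)[0]
for z in(33,64):print(z,onz(t,e,z))
c=mask(t,(300,165,360,230),lambda h:(h[...,1]<60)&(h[...,2]>200)); r=cv2.minAreaRect(c);print("block",r)
b=cv2.boxPoints(r);P=np.array([onz(t,p,50) for p in b]);print(P,P.mean(0),np.linalg.norm(np.diff(P,axis=0),axis=1), np.arctan2(*(P[1]-P[0])[1::-1]))
# side
print("rim side",onz(s,(225+316/5-.4,135+376/5-.4),64))
c=mask(s,(250,140,310,175),lambda h:(h[...,1]<60)&(h[...,2]>200)); q=cv2.approxPolyDP(c,4,True)[:,0];print(q)
for p in q: print(onz(s,p,50))
# bore side
print("bore side",onz(s,(225+294.5/5-.4,135+117/5-.4),50),"bore top",onz(t,(210+589/5-.4,155+198/5-.4),50))
E
```

```text
pot top (233, 215, 25, 25) ((245.44444274902344, 226.55555725097656), 12.826098442077637) ((245.07212829589844, 226.8510284423828), (23.74837303161621, 24.178495407104492), 40.06999588012695)
33 [441.546407   284.45364027  33.        ]
64 [440.08253317 283.16742337  64.        ]
block ((327.5, 192.5), (37.0, 35.0), 90.0)
[[576.4202441  107.87925769  50.        ]
 [573.90471714  14.55048409  50.        ]
 [475.20386579  19.64690986  50.        ]
 [477.7872463  111.95327649  50.        ]] [525.82901833  63.50748203  50.        ] [93.36266844 98.83234092 92.34251012] -1.5977431938713667
rim side [441.65386232 287.39912538  64.        ]
[[264 163]
 [293 169]
 [302 153]
 [274 148]]
[564.62408903 107.0716578   50.        ]
[482.45741884 107.77983077  50.        ]
[481.3524348   23.48622019  50.        ]
[563.95782312  24.89687959  50.        ]
bore side [522.40880641  65.53417027  50.        ] bore top [521.03714785  64.07145029  50.        ]
```

The pot is at about (441,286) and the bore at about (521.5,65). The two views agree within 2–4 mm. The start pose is beside the microscope, so I check that the arm can get past it.

```bash
python3 - <<'E'
from h import *
t=eyes.read_camera("top");s=eyes.read_camera("side")
a=t["frame"][110:384,380:512]; b=s["frame"][0:200,300:512]
a=cv2.resize(a,None,fx=2,fy=2); b=cv2.resize(b,None,fx=2,fy=2)
o=np.zeros((600,800,3),np.uint8); o[:548,:264]=a; o[:400,270:270+424]=b; cv2.imwrite("pics/mic.png",o)
for z in (0,230,350):
  print(z,proj(t,[[277,-560,z],[305,-380,z],[330,-200,z],[360,0,z]]).round(),proj(s,[[277,-560,z],[305,-380,z],[330,-200,z],[360,0,z]]).round())
E
```

```text
0 [[550. 277.]
 [488. 270.]
 [424. 263.]
 [351. 254.]] [[394.  97.]
 [381. 116.]
 [366. 139.]
 [344. 172.]]
230 [[613. 283.]
 [540. 275.]
 [463. 267.]
 [372. 256.]] [[408.  35.]
 [394.  50.]
 [379.  69.]
 [356.  96.]]
350 [[658. 287.]
 [578. 278.]
 [491. 270.]
 [388. 258.]] [[416.  -3.]
 [402.   9.]
 [387.  25.]
 [363.  47.]]
```

View pics/mic.png

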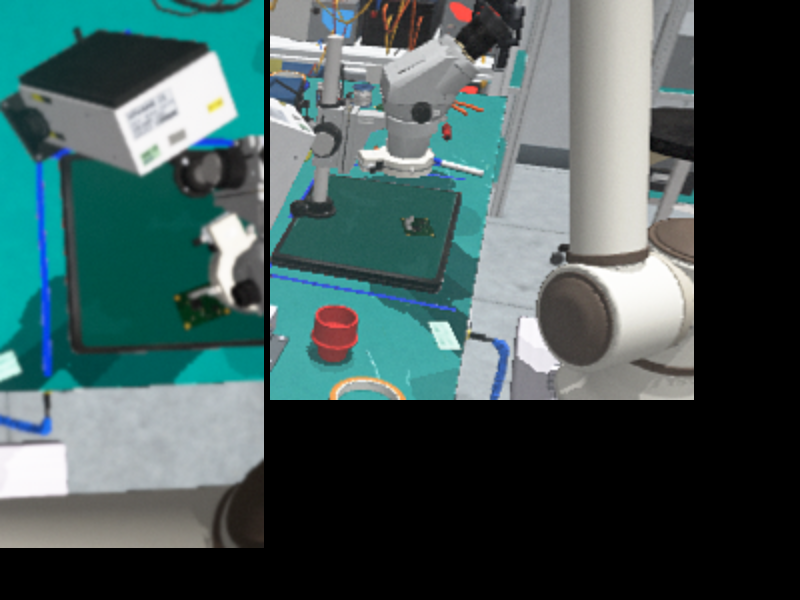

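```bash
python3 - <<'E'
from h import *
t=eyes.read_camera("top");s=eyes.read_camera("side")
def tri(a,b):
    o1,r1=ray(t,a);o2,r2=ray(s,b); A=np.stack([r1,-r2],1);l=np.linalg.lstsq(A,o2-o1,rcond=None)[0]
    p,q=o1+r1*l[0],o2+r2*l[1]; return (p+q)/2,np.linalg.norm(p-q)
print("ring arm tip",tri((500,250),(364,79)), "pcb",onz(t,(480,262),0),onz(s,(374,112),0))
for z in(0,100,200,300):print(z,onz(t,(484,230),z).round(),onz(t,(512,265),z).round(),"s eyepiece",onz(s,(410,10),z).round(),onz(s,(376,60),z).round())
print("column",onz(s,(321,104),0),onz(t,(480,196),0))
E
```

```text
ring arm tip (array([ 370.02535951, -336.81598845,  143.03537811]), np.float64(17.1600635543282)) pcb [ 327.10156094 -359.1556747     0.        ] [ 331.77373653 -403.59260765    0.        ]
0 [ 415. -378.    0.] [ 315. -451.    0.] s eyepiece [  311. -1926.     0.] [ 395. -939.    0.]
100 [ 412. -325.  100.] [ 321. -392.  100.] s eyepiece [  303. -1484.   100.] [ 374. -649.  100.]
200 [ 410. -272.  200.] [ 328. -332.  200.] s eyepiece [  295. -1042.   200.] [ 353. -358.  200.]
300 [ 408. -218.  300.] [ 334. -273.  300.] s eyepiece [ 287. -600.  300.] [332. -68. 300.]
column [ 525.0079322  -403.91042785    0.        ] [ 510.06402089 -374.62503281    0.        ]
```

The microscope head is at about (365,-345) above z≈140, with its eyepieces reaching to about (285,-390,345). That puts it between the start pose and the pot, so I'll retract towards the base and pass on the near side.

```bash
cat >> h.py <<'E'
from scipy.spatial.transform import Rotation as Rn
def go(P,cur=None,q=None):
    s=state(); cur=s["tool_pos"] if cur is None else np.array(cur,float); q=s["tcp_rot"]
    R=Rn.from_quat(np.r_[q[1:],q[0]]).as_matrix()
    for p in np.atleast_2d(P): print(p,(R.T@(np.array(p)-cur)/200).round(3))
def st():
    s=state(); print({k:np.round(s[k],3) for k in s if k in("clock","joint_pos","tool_pos","contact_force","ft_torque","finger_gap","tcp_rot")})
E
python3 - <<'E'
from h import *
go([[150,-520,240],[140,-400,250]]);
go([[170,-330,250]],[140,-400,250])
E
```

```text
[ 150 -520  240] [ 0.479  0.461 -0.044]
[ 140 -400  250] [ 0.258  1.021 -0.094]
[ 170 -330  250] [-0.289  0.247  0.   ]
```

Call:
apply_moves(plan=[{"travel": [0.24, 0.22, -0.02]}, {"travel": [0.479, 0.461, -0.044]}, {"travel": [0.479, 0.461, -0.044]}, {"travel": [0.479, 0.461, -0.044]}, {"travel": [0.36, 0.74, -0.07]}, {"travel": [0.26, 0.99, -0.1]}, {"travel": [0.26, 0.99, -0.1]}, {"travel": [0.26, 0.99, -0.1]}], claw=-1)

```text
invalid input at $.plan[0]: expected keys travel, yaw
```

```bash
python3 - <<'E'
from h import *
st(); go([[190,-310,250],[250,-262,250],[320,-170,250],[340,-100,250]])
E
```

```text
{'clock': np.float64(0.4), 'joint_pos': array([-0.853,  0.385,  0.008, -0.   , -1.194, -0.259]), 'tool_pos': array([ 276.805, -560.282,  231.17 ]), 'tcp_rot': array([-0.   , -0.227,  0.974,  0.   ]), 'contact_force': array([0.703, 0.276, 0.763]), 'ft_torque': array([-0.042, -0.008,  0.005]), 'finger_gap': np.float64(85.113)}
[ 190 -310  250] [-0.165  1.314 -0.094]
[ 250 -262  250] [-0.54   1.397 -0.094]
[ 320 -170  250] [-1.058  1.654 -0.094]
[ 340 -100  250] [-1.303  1.923 -0.094]
```

Call:
apply_moves(plan=[{"travel": [0.24, 0.22, -0.02], "yaw": 0}, {"travel": [0.479, 0.461, -0.044], "yaw": 0}, {"travel": [0.479, 0.461, -0.044], "yaw": 0}, {"travel": [0.479, 0.461, -0.044], "yaw": 0}, {"travel": [0.36, 0.74, -0.07], "yaw": 0}, {"travel": [0.26, 0.99, -0.1], "yaw": 0}, {"travel": [0.26, 0.99, -0.1], "yaw": 0}, {"travel": [0.26, 0.99, -0.1], "yaw": 0}], claw=-1)

```text
clock: 1.07
tool_pos: [141.0, -401.5, 252.2]
tcp_rot: [0.001, -0.228, 0.974, 0.0]
contact_force: [0.1, 0.7, -0.7]
finger_gap: 85.8
```

```bash
python3 - <<'E'
from h import *
st(); go([[190,-310,250],[250,-262,250],[320,-170,250],[340,-100,250]])
E
```

```text
{'clock': np.float64(1.067), 'joint_pos': array([-8.490e-01,  1.900e-02, -4.090e-01, -1.000e-03, -1.142e+00,
       -2.610e-01]), 'tool_pos': array([ 140.995, -401.515,  252.173]), 'tcp_rot': array([ 0.001, -0.228,  0.974,  0.   ]), 'contact_force': array([ 0.06 ,  0.701, -0.738]), 'ft_torque': array([-0.021,  0.019,  0.018]), 'finger_gap': np.float64(85.811)}
[ 190 -310  250] [-0.423  0.301  0.011]
[ 250 -262  250] [-0.798  0.383  0.012]
[ 320 -170  250] [-1.316  0.64   0.013]
[ 340 -100  250] [-1.561  0.909  0.013]
```

Call:
apply_moves(plan=[{"travel": [-0.2, 0.2, 0.01], "yaw": 0}, {"travel": [-0.42, 0.31, 0.01], "yaw": 0}, {"travel": [-0.42, 0.31, 0.01], "yaw": 0}, {"travel": [-0.6, 0.35, 0.01], "yaw": 0}, {"travel": [-0.8, 0.4, 0.01], "yaw": 0}, {"travel": [-0.9, 0.45, 0.01], "yaw": 0}, {"travel": [-0.98, 0.5, 0.01], "yaw": 0}, {"travel": [-0.98, 0.5, 0.01], "yaw": 0}])

```text
clock: 1.73
tool_pos: [273.9, -223.2, 250.9]
tcp_rot: [0.002, -0.23, 0.973, -0.0]
contact_force: [-0.5, -0.6, 1.0]
finger_gap: 85.4
```

```bash
python3 - <<'E'
from h import *
st(); go([[320,-170,250],[370,-20,230],[400,130,200],[441,286,150]])
E
```

```text
{'clock': np.float64(1.733), 'joint_pos': array([-2.150e-01, -1.250e-01, -5.460e-01, -1.000e-03, -1.147e+00,
       -8.910e-01]), 'tool_pos': array([ 273.932, -223.219,  250.858]), 'tcp_rot': array([ 0.002, -0.23 ,  0.973, -0.   ]), 'contact_force': array([-0.494, -0.622,  1.038]), 'ft_torque': array([-0.013,  0.026, -0.004]), 'finger_gap': np.float64(85.357)}
[ 320 -170  250] [-0.325  0.135  0.005]
[370 -20 230] [-0.884  0.693  0.106]
[400 130 200] [-1.354  1.297  0.257]
[441 286 150] [-1.886  1.903  0.508]
```

```bash
python3 - <<'E'
from h import *
t=eyes.read_camera("top"); print(onz(t,(254.3,183.3),45))
E
```

```text
[556.26030185 256.7515525   45.        ]
```

Call:
apply_moves(plan=[{"travel": [-0.2, 0.08, 0.005], "yaw": 0}, {"travel": [-0.32, 0.14, 0.005], "yaw": 0}, {"travel": [-0.5, 0.3, 0.02], "yaw": -0.02}, {"travel": [-0.7, 0.5, 0.05], "yaw": -0.06}, {"travel": [-0.88, 0.69, 0.1], "yaw": -0.1}, {"travel": [-0.88, 0.69, 0.1], "yaw": -0.14}, {"travel": [-0.98, 0.9, 0.1], "yaw": -0.18}, {"travel": [-1.0, 1.0, 0.1], "yaw": -0.22}, {"travel": [-1.0, 1.0, 0.1], "yaw": -0.26}])

```text
clock: 2.53
tool_pos: [362.9, 47.0, 231.1]
tcp_rot: [0.001, -0.6, 0.8, -0.001]
contact_force: [-0.1, -0.6, 0.2]
finger_gap: 85.6
```

```bash
python3 - <<'E'
from h import *
st(); go([[400,130,200],[441,286,150]])
E
```

```text
{'clock': np.float64(2.533), 'joint_pos': array([ 5.810e-01, -8.100e-02, -5.620e-01,  1.000e-03, -1.087e+00,
       -8.660e-01]), 'tool_pos': array([362.914,  46.954, 231.133]), 'tcp_rot': array([ 0.001, -0.6  ,  0.8  , -0.001]), 'contact_force': array([-0.121, -0.608,  0.208]), 'ft_torque': array([ 0.016,  0.019, -0.031]), 'finger_gap': np.float64(85.608)}
[400 130 200] [-0.45  -0.061  0.156]
[441 286 150] [-1.256 -0.039  0.408]
```

Call:
apply_moves(plan=[{"travel": [-0.2, -0.03, 0.05], "yaw": -0.03}, {"travel": [-0.4, -0.05, 0.1], "yaw": -0.07}, {"travel": [-0.6, -0.04, 0.16], "yaw": -0.11}, {"travel": [-0.8, -0.04, 0.22], "yaw": -0.15}, {"travel": [-0.98, -0.04, 0.3], "yaw": -0.2}, {"travel": [-1.0, -0.039, 0.4], "yaw": -0.2}, {"travel": [-1.0, -0.039, 0.4], "yaw": -0.2}])

```text
clock: 3.12
tool_pos: [425.8, 236.6, 147.3]
tcp_rot: [0.003, 0.818, -0.575, 0.0]
contact_force: [-0.2, -0.7, -2.0]
finger_gap: 85.4
```

```bash
python3 - <<'E'
from h import *
st(); go([[441,286,110],[441,286,30]])
t=eyes.read_camera("side"); cv2.imwrite("pics/s1.png",cv2.resize(t["frame"][100:260,200:400],None,fx=4,fy=4)[:600])
E
```

```text
{'clock': np.float64(3.117), 'joint_pos': array([ 0.842,  0.238, -0.44 ,  0.001, -0.898, -0.497]), 'tool_pos': array([425.843, 236.596, 147.318]), 'tcp_rot': array([ 0.003,  0.818, -0.575,  0.   ]), 'contact_force': array([-0.154, -0.73 , -2.021]), 'ft_torque': array([-0.11 ,  0.12 ,  0.007]), 'finger_gap': np.float64(85.387)}
[441 286 110] [-0.207 -0.156  0.185]
[441 286  30] [-0.209 -0.158  0.585]
```

View pics/s1.png

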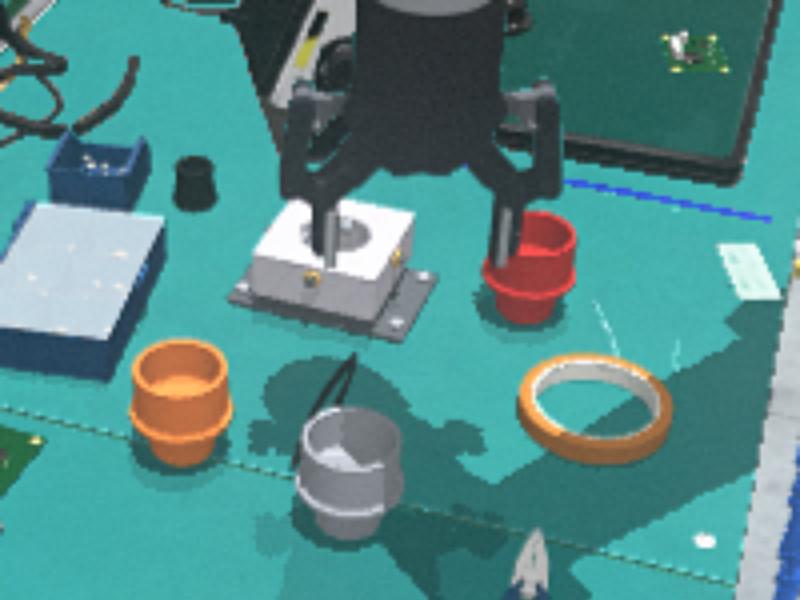

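The open gripper hangs above and behind the pot, which is at about (350,470) in this crop, with clear space around it. I'll move over the pot, then go down.

Call:
apply_moves(plan=[{"travel": [-0.209, -0.158, 0.15], "yaw": 0}, {"travel": [-0.209, -0.158, 0.2], "yaw": 0}, {"travel": [-0.209, -0.158, 0.2], "yaw": 0}, {"travel": [-0.209, -0.158, 0.2], "yaw": 0}, {"travel": [-0.209, -0.158, 0.2], "yaw": 0}])

```text
clock: 3.58
tool_pos: [442.3, 284.7, 110.2]
tcp_rot: [0.001, 0.817, -0.576, 0.001]
contact_force: [0.4, -0.0, -0.6]
finger_gap: 85.5
```

```bash
python3 - <<'E'
from h import *
st(); go([[441,286,30]])
for n in("side","top"):
  t=eyes.read_camera(n); b=(150,200) if n=="side" else (180,180)
  cv2.imwrite(f"pics/{n}2.png",cv2.resize(t["frame"][b[0]:b[0]+100,b[1]:b[1]+130],None,fx=5,fy=5))
E
```

```text
{'clock': np.float64(3.583), 'joint_pos': array([ 0.882,  0.344, -0.398,  0.002, -0.832, -0.541]), 'tool_pos': array([442.289, 284.743, 110.216]), 'tcp_rot': array([ 0.001,  0.817, -0.576,  0.001]), 'contact_force': array([ 0.447, -0.01 , -0.62 ]), 'ft_torque': array([ 0.027, -0.036, -0.014]), 'finger_gap': np.float64(85.452)}
[441 286  30] [-0.009  0.003  0.401]
```

View pics/side2.png

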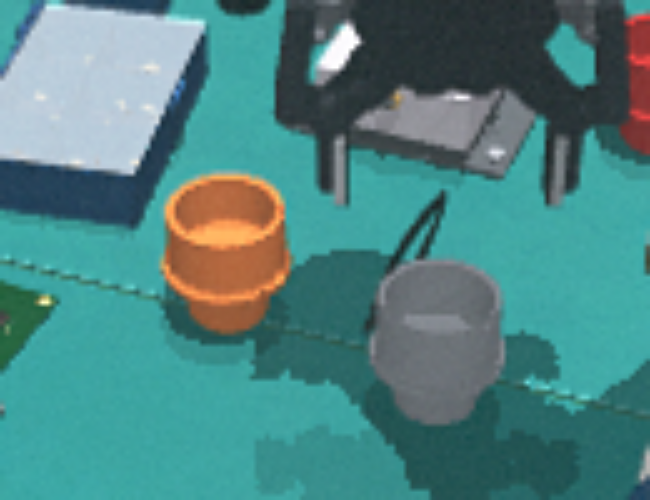

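View pics/top2.png

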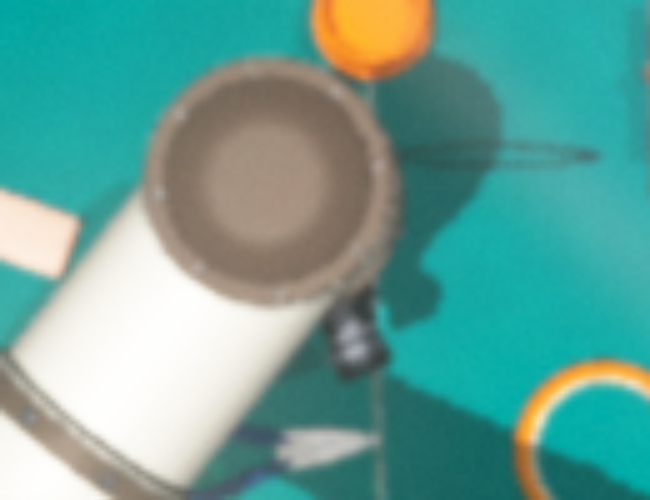

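The side view shows the open fingers straddling the pot, with tips near crop (335,200) and (557,200) and the rim at (440,300). In the top view the arm hides the pot. I go down to grasp height.

Call:
apply_moves(plan=[{"travel": [-0.009, 0.003, 0.15], "yaw": 0}, {"travel": [-0.009, 0.003, 0.28], "yaw": 0}, {"travel": [-0.009, 0.003, 0.36], "yaw": 0}, {"travel": [-0.009, 0.003, 0.4], "yaw": 0}, {"travel": [-0.009, 0.003, 0.4], "yaw": 0}, {"travel": [-0.009, 0.003, 0.4], "yaw": 0}])

```text
clock: 4.18
tool_pos: [441.7, 286.5, 31.6]
tcp_rot: [-0.0, 0.817, -0.576, 0.001]
contact_force: [0.5, 0.0, 0.4]
finger_gap: 85.3
```

```bash
python3 - <<'E'
from h import *
st()
for n in("side",):
  t=eyes.read_camera(n); b=(150,220) if n=="side" else (180,180)
  cv2.imwrite(f"pics/{n}3.png",cv2.resize(t["frame"][b[0]:b[0]+100,b[1]:b[1]+130],None,fx=6,fy=6))
  print(proj(t,[[441,286,64],[441,286,33],[442,286,36]]))
E
```

```text
{'clock': np.float64(4.183), 'joint_pos': array([ 0.885,  0.457, -0.474,  0.003, -0.639, -0.545]), 'tool_pos': array([441.677, 286.472,  31.608]), 'tcp_rot': array([-0.   ,  0.817, -0.576,  0.001]), 'contact_force': array([0.485, 0.   , 0.402]), 'ft_torque': array([ 0.058,  0.008, -0.025]), 'finger_gap': np.float64(85.274)}
[[288.25821958 209.48760907]
 [287.75309974 219.64597268]
 [287.38808442 218.5824814 ]]
```

View pics/side3.png

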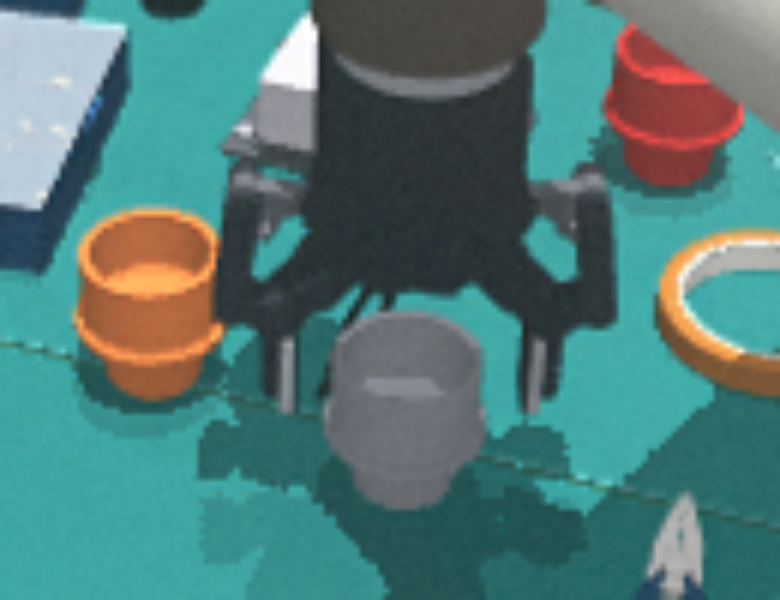

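The fingers straddle the pot evenly, with tips at crop x≈285 and 535 and the pot at 405. Closing now.

Call:
apply_moves(plan=[{"travel": [0, 0, 0], "yaw": 0}, {"travel": [0, 0, 0], "yaw": 0}, {"travel": [0, 0, 0], "yaw": 0}, {"travel": [0, 0, 0], "yaw": 0}, {"travel": [0, 0, 0], "yaw": 0}, {"travel": [0, 0, 0], "yaw": 0}, {"travel": [0, 0, 0], "yaw": 0}, {"travel": [0, 0, 0], "yaw": 0}], claw=1, squeeze=50)

```text
clock: 4.9
tool_pos: [442.5, 287.5, 33.8]
tcp_rot: [-0.002, 0.818, -0.576, 0.001]
contact_force: [-2.3, -0.3, 6.8]
finger_gap: 56.7
```

```bash
python3 - <<'E'
from h import *
st()
t=eyes.read_camera("side"); b=(150,220)
cv2.imwrite(f"pics/side4.png",cv2.resize(t["frame"][b[0]:b[0]+100,b[1]:b[1]+130],None,fx=6,fy=6))
go([[442,286,140],[521.5,65,140]])
E
```

```text
{'clock': np.float64(4.9), 'joint_pos': array([ 0.885,  0.454, -0.472,  0.004, -0.641, -0.545]), 'tool_pos': array([442.495, 287.543,  33.754]), 'tcp_rot': array([-0.002,  0.818, -0.576,  0.001]), 'contact_force': array([-2.294, -0.284,  6.812]), 'ft_torque': array([-0.189,  0.461,  0.033]), 'finger_gap': np.float64(56.707)}
[442. 286. 140.] [ 0.006  0.003 -0.531]
[521.5  65.  140. ] [ 1.181  0.    -0.531]
```

View pics/side4.png

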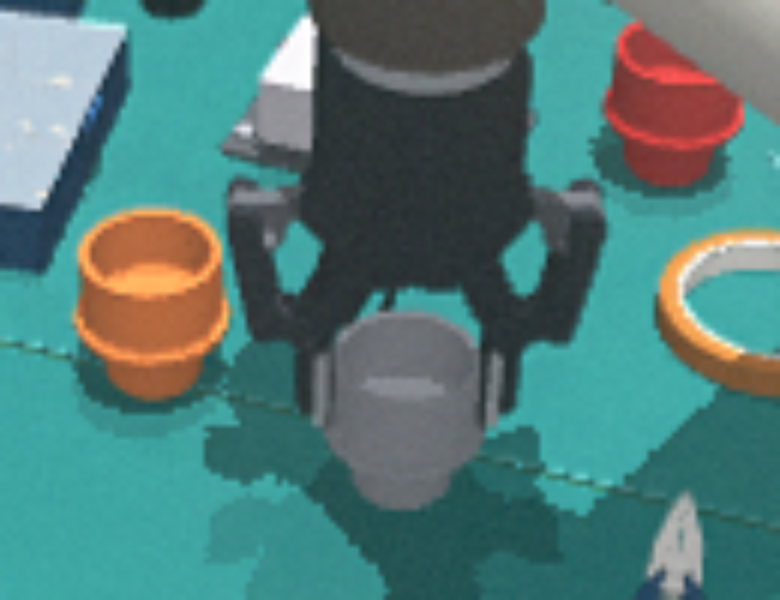

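The grip closed at 56.7 mm. The tips just touch the flange, giving 6.8 N up for a 2 mm rise, so the arm is about 3 N/mm stiff. TCP is about 33.8 mm above the pot's origin. Lifting and carrying.

Call:
apply_moves(plan=[{"travel": [0, 0, -0.1], "yaw": 0}, {"travel": [0, 0, -0.25], "yaw": 0}, {"travel": [0, 0, -0.4], "yaw": 0}, {"travel": [0.05, 0, -0.53], "yaw": 0}, {"travel": [0.2, 0, -0.53], "yaw": 0}, {"travel": [0.36, 0, -0.53], "yaw": 0}, {"travel": [0.52, 0, -0.53], "yaw": 0}, {"travel": [0.68, 0, -0.53], "yaw": 0}, {"travel": [0.84, 0, -0.53], "yaw": 0}, {"travel": [0.96, 0, -0.53], "yaw": 0}, {"travel": [1.0, 0, -0.53], "yaw": 0}, {"travel": [1.0, 0, -0.53], "yaw": 0}])

```text
clock: 5.95
tool_pos: [509.4, 97.4, 139.7]
tcp_rot: [-0.002, 0.817, -0.577, 0.001]
contact_force: [0.2, -0.2, -2.7]
finger_gap: 56.6
```

```bash
python3 - <<'E'
from h import *
st(); go([[521.5,65,115]])
E
```

```text
{'clock': np.float64(5.95), 'joint_pos': array([ 0.502,  0.293, -0.384,  0.001, -0.89 , -0.163]), 'tool_pos': array([509.388,  97.405, 139.667]), 'tcp_rot': array([-0.002,  0.817, -0.577,  0.001]), 'contact_force': array([ 0.186, -0.193, -2.688]), 'ft_torque': array([ 0.037,  0.038, -0.069]), 'finger_gap': np.float64(56.622)}
[521.5  65.  115. ] [ 0.173 -0.003  0.123]
```

Call:
apply_moves(plan=[{"travel": [0.1, -0.002, 0.05], "yaw": 0}, {"travel": [0.173, -0.003, 0.1], "yaw": 0}, {"travel": [0.173, -0.003, 0.123], "yaw": 0}, {"travel": [0.173, -0.003, 0.123], "yaw": 0}, {"travel": [0.173, -0.003, 0.123], "yaw": 0}, {"travel": [0.173, -0.003, 0.123], "yaw": 0}])

```text
clock: 6.45
tool_pos: [521.8, 66.2, 115.6]
tcp_rot: [-0.002, 0.817, -0.577, 0.001]
contact_force: [0.1, -0.6, -2.5]
finger_gap: 56.7
```

```bash
python3 - <<'E'
from h import *
st()
for n,b in(("side",(110,230)),("top",(150,270))):
  t=eyes.read_camera(n)
  cv2.imwrite(f"pics/{n}5.png",cv2.resize(t["frame"][b[0]:b[0]+80,b[1]:b[1]+110],None,fx=7,fy=7,interpolation=cv2.INTER_CUBIC))
  x,y,z=state()["tool_pos"]
  z0=z-33.8
  print(n,[((p-[b[1],b[0]]+.5)*7).round() for p in proj(t,[[x,y,z0],[x,y,z0+28],[x,y,z0+33],[x,y,z0+64],[521.5,65,50]])])
E
```

```text
{'clock': np.float64(6.45), 'joint_pos': array([ 0.435,  0.334, -0.396,  0.   , -0.836, -0.094]), 'tool_pos': array([521.805,  66.192, 115.606]), 'tcp_rot': array([-0.002,  0.817, -0.577,  0.001]), 'contact_force': array([ 0.05 , -0.631, -2.495]), 'ft_torque': array([-0.008,  0.018,  0.039]), 'finger_gap': np.float64(56.746)}
side [array([381., 271.]), array([384., 208.]), array([384., 197.]), array([387., 124.]), array([381., 339.])]
top [array([413., 300.]), array([425., 290.]), array([427., 288.]), array([441., 277.]), array([403., 312.])]
```

View pics/side5.png

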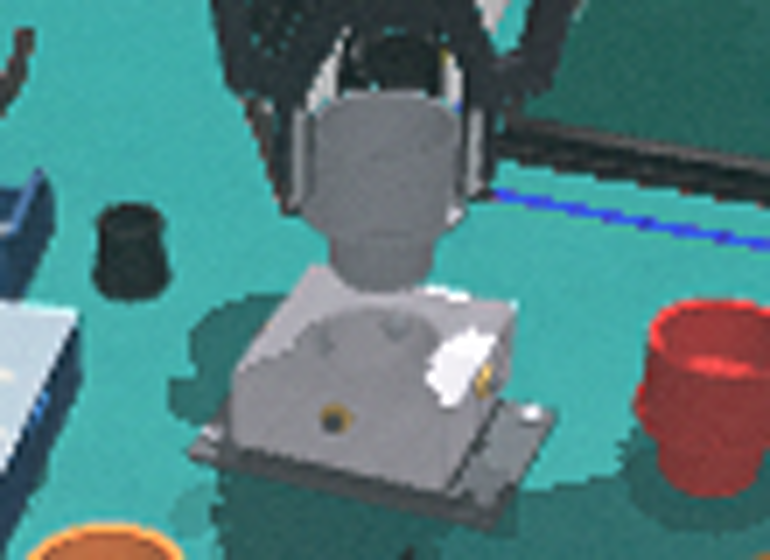

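View pics/top5.png

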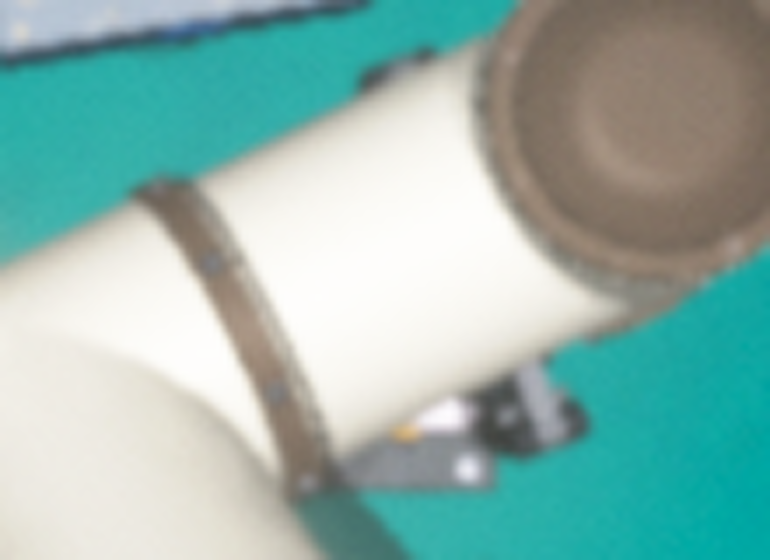

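The foot's axis (crop x≈382) lines up with the bore (≈380), and the pot hangs upright above it. I lower it slowly into the free-drop part.

Call:
apply_moves(plan=[{"travel": [0, 0, 0.04], "yaw": 0}, {"travel": [0, 0, 0.08], "yaw": 0}, {"travel": [0, 0, 0.12], "yaw": 0}, {"travel": [0, 0, 0.15], "yaw": 0}, {"travel": [0, 0, 0.16], "yaw": 0}, {"travel": [0, 0, 0.17], "yaw": 0}, {"travel": [0, 0, 0.18], "yaw": 0}, {"travel": [0, 0, 0.18], "yaw": 0}])

```text
clock: 7.22
tool_pos: [522.0, 66.0, 79.4]
tcp_rot: [-0.002, 0.817, -0.577, 0.001]
contact_force: [0.5, -0.4, -1.4]
finger_gap: 56.6
```

```bash
python3 - <<'E'
from h import *
st()
for n,b in(("side",(110,230)),):
  t=eyes.read_camera(n)
  cv2.imwrite(f"pics/{n}6.png",cv2.resize(t["frame"][b[0]:b[0]+80,b[1]:b[1]+110],None,fx=7,fy=7,interpolation=cv2.INTER_CUBIC))
E
```

```text
{'clock': np.float64(7.217), 'joint_pos': array([ 0.434,  0.383, -0.434,  0.   , -0.749, -0.093]), 'tool_pos': array([521.956,  66.011,  79.394]), 'tcp_rot': array([-0.002,  0.817, -0.577,  0.001]), 'contact_force': array([ 0.489, -0.391, -1.356]), 'ft_torque': array([-0.087,  0.024,  0.05 ]), 'finger_gap': np.float64(56.629)}
```

View pics/side6.png

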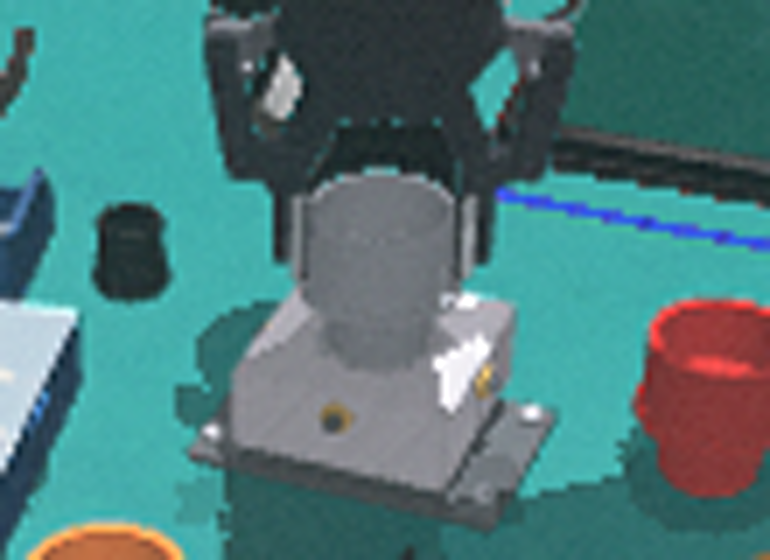

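The foot has entered the bore with no side force. Next comes a gentle lowering to the clamp level.

Call:
apply_moves(plan=[{"travel": [0, 0, 0.01], "yaw": 0}, {"travel": [0, 0, 0.02], "yaw": 0}, {"travel": [0, 0, 0.03], "yaw": 0}, {"travel": [0, 0, 0.038], "yaw": 0}, {"travel": [0, 0, 0.038], "yaw": 0}, {"travel": [0, 0, 0.038], "yaw": 0}])

```text
clock: 7.77
tool_pos: [522.1, 66.1, 72.0]
tcp_rot: [-0.002, 0.817, -0.577, 0.001]
contact_force: [0.6, -0.4, -2.6]
finger_gap: 56.8
```

```bash
python3 - <<'E'
from h import *
st()
E
```

```text
{'clock': np.float64(7.767), 'joint_pos': array([ 0.435,  0.394, -0.441,  0.   , -0.731, -0.093]), 'tool_pos': array([522.141,  66.13 ,  71.982]), 'tcp_rot': array([-0.002,  0.817, -0.577,  0.001]), 'contact_force': array([ 0.624, -0.41 , -2.64 ]), 'ft_torque': array([ 0.036,  0.009, -0.016]), 'finger_gap': np.float64(56.791)}
```

Now the twist-and-press: about 4 mm over about 1.2 rad per call. At 3 N/mm that stays below 18 N even if the pot does not sink at all.

Call:
apply_moves(plan=[{"travel": [0, 0, 0.004], "yaw": -0.035}, {"travel": [0, 0, 0.007], "yaw": -0.07}, {"travel": [0, 0, 0.009], "yaw": -0.105}, {"travel": [0, 0, 0.011], "yaw": -0.14}, {"travel": [0, 0, 0.013], "yaw": -0.175}, {"travel": [0, 0, 0.015], "yaw": -0.21}, {"travel": [0, 0, 0.017], "yaw": -0.245}, {"travel": [0, 0, 0.019], "yaw": -0.28}, {"travel": [0, 0, 0.021], "yaw": -0.315}, {"travel": [0, 0, 0.023], "yaw": -0.35}])

```text
clock: 8.6
tool_pos: [519.7, 63.9, 66.9]
tcp_rot: [0.001, 0.998, -0.063, -0.0]
contact_force: [0.1, -6.1, -0.3]
finger_gap: 56.4
```

```bash
python3 - <<'E'
from h import *
st()
E
```

```text
{'clock': np.float64(8.6), 'joint_pos': array([ 0.433,  0.4  , -0.448,  0.002, -0.724,  1.011]), 'tool_pos': array([519.731,  63.944,  66.878]), 'tcp_rot': array([ 0.001,  0.998, -0.063, -0.   ]), 'contact_force': array([ 0.06 , -6.074, -0.322]), 'ft_torque': array([-2.03 ,  0.296, -0.146]), 'finger_gap': np.float64(56.418)}
```

The tool was pushed 3 mm sideways during the turn. That means the pot's axis lies about 3 mm along +x of the tool from the TCP, with the bore at about (522.8,63.5), matching the top view. From now on I turn about the pot's axis by adding the matching shifts.

Call:
apply_moves(plan=[{"travel": [0.0001, -0.0016, 0.004], "yaw": 0.035}, {"travel": [0.0004, -0.0033, 0.006], "yaw": 0.07}, {"travel": [0.0008, -0.0049, 0.008], "yaw": 0.105}, {"travel": [0.0014, -0.0064, 0.01], "yaw": 0.14}, {"travel": [0.0022, -0.0078, 0.012], "yaw": 0.175}, {"travel": [0.0032, -0.0092, 0.014], "yaw": 0.21}, {"travel": [0.0042, -0.0104, 0.016], "yaw": 0.245}, {"travel": [0.0054, -0.0116, 0.018], "yaw": 0.28}, {"travel": [0.0068, -0.0125, 0.02], "yaw": 0.315}, {"travel": [0.0082, -0.0134, 0.022], "yaw": 0.35}])

```text
clock: 9.43
tool_pos: [522.3, 66.6, 63.2]
tcp_rot: [0.001, 0.817, -0.576, 0.001]
contact_force: [0.4, -0.4, -2.2]
finger_gap: 56.5
```

```bash
python3 - <<'E'
from h import *
st()
for n,b in(("side",(110,230)),):
  t=eyes.read_camera(n)
  cv2.imwrite(f"pics/{n}7.png",cv2.resize(t["frame"][b[0]:b[0]+80,b[1]:b[1]+110],None,fx=7,fy=7,interpolation=cv2.INTER_CUBIC))
E
```

```text
{'clock': np.float64(9.433), 'joint_pos': array([ 0.436,  0.409, -0.446,  0.003, -0.716, -0.096]), 'tool_pos': array([522.326,  66.572,  63.201]), 'tcp_rot': array([ 0.001,  0.817, -0.576,  0.001]), 'contact_force': array([ 0.389, -0.361, -2.175]), 'ft_torque': array([-0.016, -0.096, -0.002]), 'finger_gap': np.float64(56.508)}
```

View pics/side7.png

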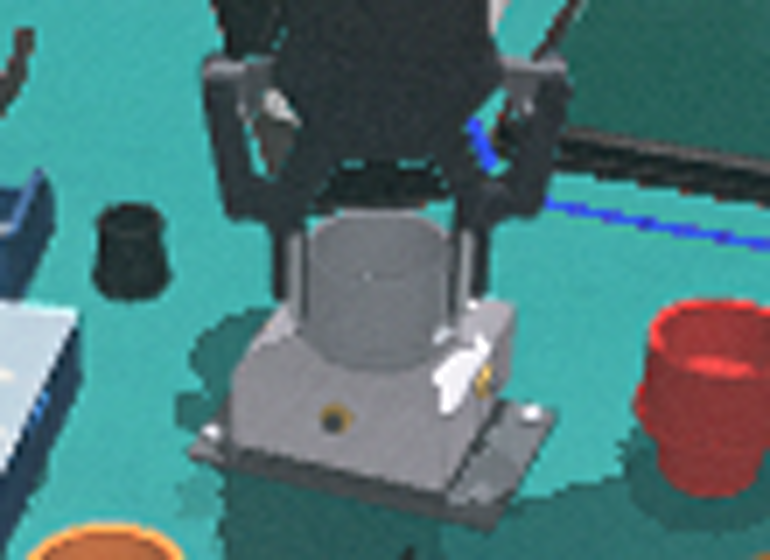

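Side force is gone, and the flange is visibly nearer the block. Continuing with the reverse turn.

Call:
apply_moves(plan=[{"travel": [0.0001, 0.0016, 0.004], "yaw": -0.035}, {"travel": [0.0004, 0.0033, 0.007], "yaw": -0.07}, {"travel": [0.0008, 0.0049, 0.009], "yaw": -0.105}, {"travel": [0.0014, 0.0064, 0.011], "yaw": -0.14}, {"travel": [0.0022, 0.0078, 0.013], "yaw": -0.175}, {"travel": [0.0032, 0.0092, 0.015], "yaw": -0.21}, {"travel": [0.0042, 0.0104, 0.017], "yaw": -0.245}, {"travel": [0.0054, 0.0116, 0.019], "yaw": -0.28}, {"travel": [0.0068, 0.0125, 0.021], "yaw": -0.315}, {"travel": [0.0082, 0.0134, 0.022], "yaw": -0.35}])

```text
clock: 10.32
tool_pos: [520.0, 63.6, 58.9]
tcp_rot: [0.001, 0.998, -0.063, -0.0]
contact_force: [0.1, -2.1, 0.6]
finger_gap: 56.1
```

```bash
python3 - <<'E'
from h import *
st()
E
```

```text
{'clock': np.float64(10.317), 'joint_pos': array([ 0.433,  0.412, -0.456,  0.003, -0.704,  1.009]), 'tool_pos': array([520.036,  63.608,  58.889]), 'tcp_rot': array([ 0.001,  0.998, -0.063, -0.   ]), 'contact_force': array([ 0.145, -2.053,  0.611]), 'ft_torque': array([-0.424,  0.049, -0.11 ]), 'finger_gap': np.float64(56.071)}
```

Call:
apply_moves(plan=[{"travel": [0.0001, -0.0016, 0.004], "yaw": 0.035}, {"travel": [0.0004, -0.0033, 0.006], "yaw": 0.07}, {"travel": [0.0008, -0.0049, 0.008], "yaw": 0.105}, {"travel": [0.0014, -0.0064, 0.01], "yaw": 0.14}, {"travel": [0.0022, -0.0078, 0.012], "yaw": 0.175}, {"travel": [0.0032, -0.0092, 0.014], "yaw": 0.21}, {"travel": [0.0042, -0.0104, 0.016], "yaw": 0.245}, {"travel": [0.0054, -0.0116, 0.018], "yaw": 0.28}, {"travel": [0.0068, -0.0125, 0.02], "yaw": 0.315}, {"travel": [0.0082, -0.0134, 0.022], "yaw": 0.35}])

```text
clock: 11.15
tool_pos: [523.2, 66.9, 55.9]
tcp_rot: [-0.0, 0.817, -0.576, 0.001]
contact_force: [-1.3, 2.1, 6.6]
finger_gap: 56.6
```

```bash
python3 - <<'E'
from h import *
st()
for n,b in(("side",(110,230)),):
  t=eyes.read_camera(n)
  cv2.imwrite(f"pics/{n}8.png",cv2.resize(t["frame"][b[0]:b[0]+80,b[1]:b[1]+110],None,fx=7,fy=7,interpolation=cv2.INTER_CUBIC))
E
```

```text
{'clock': np.float64(11.15), 'joint_pos': array([ 0.436,  0.42 , -0.453,  0.003, -0.696, -0.096]), 'tool_pos': array([523.164,  66.945,  55.887]), 'tcp_rot': array([-0.   ,  0.817, -0.576,  0.001]), 'contact_force': array([-1.322,  2.106,  6.585]), 'ft_torque': array([0.638, 0.144, 0.099]), 'finger_gap': np.float64(56.552)}
```

View pics/side8.png

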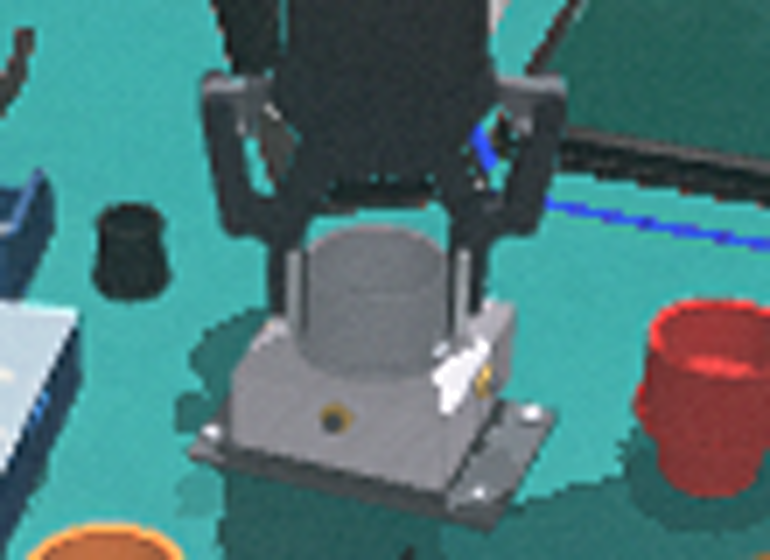

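The push is now about 9 N at TCP z 55.9, where home was predicted at 55.8, and the flange looks seated. I make one more turn with a light press to confirm.

Call:
apply_moves(plan=[{"travel": [0.0001, 0.0016, 0.004], "yaw": -0.035}, {"travel": [0.0004, 0.0033, 0.006], "yaw": -0.07}, {"travel": [0.0008, 0.0049, 0.008], "yaw": -0.105}, {"travel": [0.0014, 0.0064, 0.009], "yaw": -0.14}, {"travel": [0.0022, 0.0078, 0.009], "yaw": -0.175}, {"travel": [0.0032, 0.0092, 0.009], "yaw": -0.21}, {"travel": [0.0042, 0.0104, 0.009], "yaw": -0.245}, {"travel": [0.0054, 0.0116, 0.009], "yaw": -0.28}, {"travel": [0.0068, 0.0125, 0.009], "yaw": -0.315}, {"travel": [0.0082, 0.0134, 0.009], "yaw": -0.35}])

```text
clock: 12.03
tool_pos: [521.7, 63.9, 55.9]
tcp_rot: [0.001, 0.998, -0.063, 0.002]
contact_force: [-1.9, -2.1, 6.8]
finger_gap: 56.7
```

```bash
python3 - <<'E'
from h import *
st()
E
```

```text
{'clock': np.float64(12.033), 'joint_pos': array([ 0.432,  0.417, -0.458,  0.004, -0.692,  1.009]), 'tool_pos': array([521.735,  63.892,  55.857]), 'tcp_rot': array([ 0.001,  0.998, -0.063,  0.002]), 'contact_force': array([-1.918, -2.092,  6.831]), 'ft_torque': array([-0.717,  0.353, -0.13 ]), 'finger_gap': np.float64(56.736)}
```

Turning further gave no more sinking (z stays at 55.86 under about 9 N), so the pot is home. Releasing.

Call:
apply_moves(plan=[{"travel": [0, 0, 0], "yaw": 0}, {"travel": [0, 0, 0], "yaw": 0}, {"travel": [0, 0, 0], "yaw": 0}, {"travel": [0, 0, 0], "yaw": 0}, {"travel": [0, 0, 0], "yaw": 0}, {"travel": [0, 0, 0], "yaw": 0}, {"travel": [0, 0, 0], "yaw": 0}, {"travel": [0, 0, 0], "yaw": 0}], claw=-1)

```text
clock: 12.7
tool_pos: [521.7, 63.9, 55.7]
tcp_rot: [0.001, 0.998, -0.063, 0.002]
contact_force: [0.2, 0.2, -0.2]
finger_gap: 85.4
```

```bash
python3 - <<'E'
from h import *
st()
E
```

```text
{'clock': np.float64(12.7), 'joint_pos': array([ 0.433,  0.417, -0.458,  0.004, -0.692,  1.009]), 'tool_pos': array([521.712,  63.931,  55.736]), 'tcp_rot': array([ 0.001,  0.998, -0.063,  0.002]), 'contact_force': array([ 0.19 ,  0.204, -0.224]), 'ft_torque': array([ 0.009,  0.021, -0.032]), 'finger_gap': np.float64(85.426)}
```

Call:
apply_moves(plan=[{"travel": [0, 0, -0.1], "yaw": 0}, {"travel": [0, 0, -0.25], "yaw": 0}, {"travel": [0, 0, -0.4], "yaw": 0}, {"travel": [0, 0, -0.6], "yaw": 0}, {"travel": [0, 0, -0.8], "yaw": 0}, {"travel": [-0.2, 0, -0.9], "yaw": 0}, {"travel": [-0.4, 0, -0.9], "yaw": 0}, {"travel": [-0.6, 0, -0.9], "yaw": 0}, {"travel": [-0.7, 0, -0.9], "yaw": 0}, {"travel": [-0.7, 0, -0.9], "yaw": 0}])

```text
clock: 13.53
tool_pos: [378.4, 81.2, 235.5]
tcp_rot: [-0.0, 0.998, -0.062, 0.002]
contact_force: [0.4, -0.4, -0.9]
finger_gap: 85.2
```

```bash
python3 - <<'E'
from h import *
st()
ims=[]
for n,b in(("side",(110,230)),("top",(150,270))):
  t=eyes.read_camera(n); cv2.imwrite(f"pics/{n}9f.png",t["frame"])
  ims.append(cv2.resize(t["frame"][b[0]:b[0]+110,b[1]:b[1]+110],None,fx=3.6,fy=3.6,interpolation=cv2.INTER_CUBIC))
  print(n,[((p-[b[1],b[0]]+.5)*3.6+[396*(n=="top"),0]).round() for p in proj(t,[[522.8,63.5,50],[522.8,63.5,55],[522.8,63.5,86]])])
cv2.imwrite("pics/fin.png",np.hstack(ims))
E
```

```text
{'clock': np.float64(13.533), 'joint_pos': array([ 0.639, -0.043, -0.516,  0.002, -1.095,  0.807]), 'tool_pos': array([378.414,  81.165, 235.525]), 'tcp_rot': array([-0.   ,  0.998, -0.062,  0.002]), 'contact_force': array([ 0.39 , -0.356, -0.918]), 'ft_torque': array([ 0.012,  0.034, -0.039]), 'finger_gap': np.float64(85.156)}
side [array([195., 173.]), array([195., 168.]), array([196., 133.])]
top [array([605., 159.]), array([606., 158.]), array([613., 152.])]
```

View pics/fin.png

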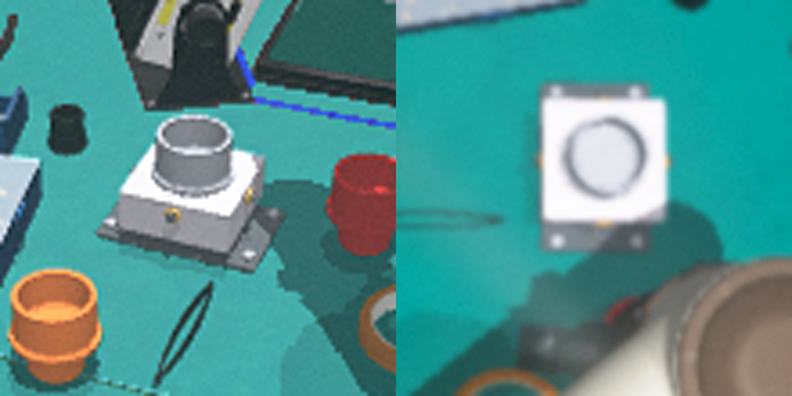

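```bash
python3 - <<'E'
from h import *
im=eyes.read_camera("side"); f=im["frame"][132:186,255:315]
cv2.imwrite("pics/z.png",cv2.resize(f,None,fx=11,fy=11,interpolation=cv2.INTER_CUBIC))
a=np.linspace(0,2*np.pi,200)
for x0,y0 in((522.8,63.5),):
 for r,z,nm in((29,86,"rim"),(32,55,"flange top"),(32,50,"flange bottom"),):
  p=(proj(im,[[x0+r*np.cos(t),y0+r*np.sin(t),z] for t in a])-[255,132]+.5)*11
  print(nm,p.min(0).round(),p.max(0).round())
E
```

```text
rim [207. 104.] [443. 227.]
flange top [193. 202.] [449. 341.]
flange bottom [193. 219.] [448. 358.]
```

View pics/z.png

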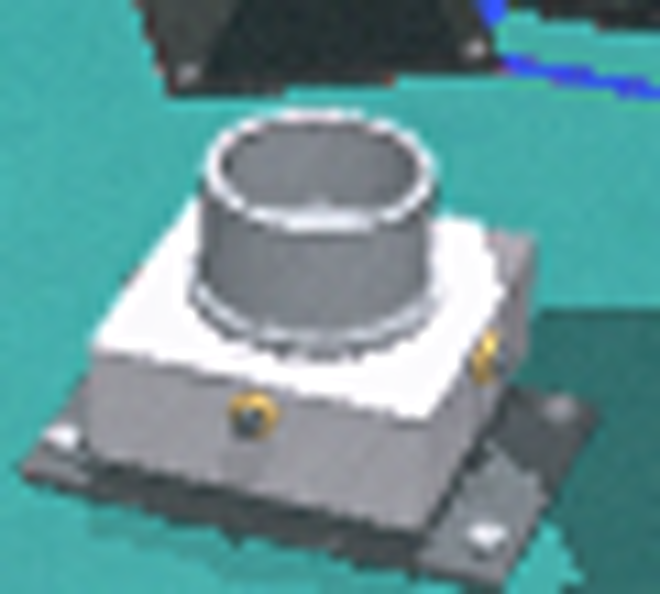

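The close-up shows the rim spanning rows 106–232 (104–227 expected when home). The flange's lower edge is at about 355 (358 expected), level on the block with no gap. Handing in.

```bash
python3 -c "
from h import *
print(workorder.hand_in()); st()"
```

```text
the job is handed in; nothing more can be done
None
the job is handed in; nothing more can be done
```

The pot is in the holder's bore, turned down until it was home, and released. I handed the job in at about 13.6 s on the robot's clock, and no verdict was given.

**What I did:** I gripped the pot by its cup at 50 N and lowered it into the bore. I then turned it to and fro, about 1.1 rad each way, while pressing lightly. Afterwards I opened the gripper and moved the arm up and back.

**Last checks:**
- **Home:** the tool stopped at z 55.9 mm, against 55.8 mm expected. One more turn under a push of about 9 N did not sink it further.
- **Seating:** the side camera shows the flange level on the block with no visible gap. Rim and flange edges were within about 1–1.5 mm of where they should be, which is about as well as the camera can resolve.
- **Block:** the highest push in the readings, taken after each move, was about 9 N. That is below the 10 N at which the block starts to sink, but I had no direct reading of the block and none during the moves.
- **Other things on the bench:** the arm was clear of everything. The tweezers and loupe show no visible movement. The circuit board was outside my last close-ups; the arm never went near it.

**Disagreements:**
- **Pot and bore position:** the two cameras disagreed by about 2–4 mm in y on the pot and the bore.
- **Off-centre grip:** the pot turned out to be held about 3 mm off-centre along the pads. That gave a 6 N side force during the first turn; I corrected it by turning about the pot's own axis.

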